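Close the gateway box with its hook-in cover

TASK

Close the open grey gateway box that sits in the assembly nest: take the loose black cover, hook its tongue under the lip at the box's connector end with the other end held up, swing it down onto the rim and press that end down until the orange catch has snapped over it and the cover lies flat on the rim all round. Leave the other things on the bench where they are.

Things in the scene. Friction and masses are not known exactly. Their poses are not given: they have to be found in the camera images.
- gateway: The open box to be covered, light grey, fixed in an aluminium nest plate (205 x 105 x 8 mm; blue blocks beside the box reach 20 mm). Origin on the bench under the middle of the opening; z up; x runs from the connector head (-x end, two brass connectors, the end nearer the robot) to the orange catch (+x end). Opening 112 (x) x 52 mm (y) outside, walls 4 mm; level rim 40 mm above the bench.
- gateway_seat (a point): Middle of the box's rim plane, 40 mm above the bench, axes as the gateway's. The cover is seated when the cover's origin lies here with the same axes (play about 2 mm in x and y). Inside, a green circuit board lies 19 mm below the rim.
- gateway_lip (a point): Middle of the lower front edge of the fixed lip at the box's -x end (gateway x -59 mm, 45.5 mm above the bench). The lip roofs a recess 40 mm wide behind the end wall (rim ends at x -56): lip from x -59 back, underside 5.5 and top 9.5 mm above the rim; recess floor 5 mm below the rim, back stop at x -67.5. The connector head (x -67.5 to -102) is as high as the lip.
- catch (a joint): Orange sprung snap catch, a finger 20 mm wide at the box's +x end, hinged at its foot. Rad: 0 at rest, grows as it is pushed outward (+x), at most 0.3; about 0.06 to 0.11 while the cover's end face holds it aside. Pressing the cover's +x end down wedges it aside (this takes about 6 to 10 N at the cover_press point, over some 14 mm of travel); it springs back to 0 over the cover's top edge.
- catch_nose (a point): Tip of the catch's nose; at rest at gateway x 52 mm, 12.5 mm above the rim, overhanging the seated cover's top edge by 4 mm. Above it a lead-in slope (31 deg from vertical) rises outward to the catch's top, 24 mm above the rim.
- cover: The loose cover: black plate 112 (x) x 56 (y) x 10 mm, 60 to 130 g, grey panel and blue stripe on top. Origin: middle of the underside that rests on the rim; z up. +x: blue-stripe end, goes under the catch. -x: tongue end, goes under the lip. Lies right side up, underside 4 mm above the bench, on two ribs (90 x 3 x 4 mm, outer faces at y +-19.5) that drop inside the box walls. Grip across y.
- cover_tongue (a point): Middle of the tongue's outer end (cover x -66, 1.5 mm above the underside). The tongue is 36 mm wide, 3 mm thick, flush with the underside, sticks out 10 mm. The cover goes in only tilted: with the +x end raised over 0.23 rad it clears the catch while the tongue slides under the lip until it stops; 0.3 rad fits, with about 3 mm of height to spare.
- cover_press (a point): Point on the cover's top, 10 mm above the underside, 36 mm from its middle towards the blue-stripe end: a good place to press down with closed fingertips.
- finished: Bystander: a finished closed gateway of the same make lying on the bench without a nest, 175 x 56 x 42 mm. Leave it.
- reel: Bystander: white reel of red wire, 84 mm across, 40 mm high; origin at its underside.
- meter: Bystander: yellow multimeter lying flat, 125 x 66 x 28 mm (dial to 33 mm).
- driver: Bystander: screwdriver lying on the bench.
- spray: Bystander: light-grey spray can with a blue band, 56 mm across, 170 mm high.
- tub: Bystander: blue tub of screws, 80 mm across, 34 mm high.
Things that resemble listed ones, but are neither listed nor needed, are in the scene too. There is more than one size of the cover; the one meant has the size given above.

How it is judged:
By the outcome, as a careful person would: the job done as asked, in the order asked, and still so for the second after the job is handed in, with the robot touching nothing.
It also fails if it takes over 45 s, if anything falls off the work surface, if the arm or the gripper's body presses on something with over 40 N, if the wrist force passes 120 N, or if a joint passes its speed limit or range.

ROBOT

A 7-joint arm with a two-finger parallel gripper is mounted at the origin on the work surface. World frame = base frame: x ahead of the robot, y to its left, z up, the work surface at z = 0. Lengths are in m, angles in rad, forces in N, time in s.
With the tool pointing down it reaches from about 0.425 to 0.925 m from the base axis. Payload 6.8 kg.
Tool frame: the origin (TCP) lies on the centre line of the jaws, within the pads' length; the fingertips stand 17 mm ahead of it and the grasp point (between the pads) lies 2 mm behind it; z points along the fingers, x is the direction in which the jaws open and shut, and the axes are right-handed (so a half turn about z gives the same grasp; the last joint's range is limited). The gripper opens to 85 mm and grips with 20 to 120 N. Pads are 22 mm wide; open, the fingers measure 114 mm over their backs; the gripper's body (76 mm by 85 mm) begins 54 mm behind the grasp point. The pads swing forward as they close: fully open they stand 13 mm farther back than shut.
Start: joints at [-1.324, 0.477, 0.022, 1.555, -0.011, 1.109, -0.083], TCP at [0.234, 0.633, 0.248] pointing down, gripper open.
Joint ranges: [-2.96, 2.96], [-0.34, 2.1], [-1.41, 1.46], [0.24, 2.44], [-1.37, 4.51], [0.17, 1.92], [-2.96, 2.96]. Speed limits (rad/s): [2.39, 2.39, 3.14, 3.14, 3.14, 3.14, 3.14].

INTERFACE

Orientations are given as a rotation vector (axis times angle).
In Python, from bench import r gives the robot as it stands.
- The arm moves only by the tool arm_command, never from a script. Its argument "increments" is a list of rows, each a list of 3 entries, a list of its own where there are three numbers: the shift along the world's x, y, z in m, then the turn, a rotation vector about the world's x, y, z in rad, then the opening in per cent of the stroke, from 0 (shut) to 100 (fully open). A call has 1 to 10 rows; each row is the pose to reach, as a shift and turn from the pose commanded when the call began; what a row does not reach only later rows make up. A row lasts 1/10 s, in which the tool goes at most 50 mm and 8.59 degrees, less where a joint would pass 70% of its speed; a pose out of reach is approached as far as the arm can. A call with a gripper value outside its range is refused whole. The fingers move at their own pace and stop on an object; "newtons" is the grip in N (left out, the last holds). Time passes only in rows, so rows that repeat a pose let the fingers close. It gives the time, the measured TCP pose, the force and the opening at its end, in the units of the state.
- r.get_obs(): the state, without advancing time (a new reading comes with each control period).
- r.grab_frame(name): name is "scene" or "top" or "wrist"; returns the picture (400x640x3 uint8, blue, green, red); there is no depth.
- r.camera_model(name): a dict with "camera_matrix" (3x3 intrinsics, pixels), "camera_from_world" (4x4, takes a point from world to camera coordinates). Camera axes: x right, y down, z forward; pixel columns grow to the right and rows downward; lengths in m; the calibration is good to about 2 mm. A picture is of the moment at which its call begins: read the wrist's pose just before it. camera_model takes no time and is no camera call; for the wrist camera it gives the pose at the moment of the call.
- r.hand_in(): hands the job in, once; it reports no verdict.
The state is a dict: "clock": time; "joints": joint angles; "qvel": joint speeds; "tau": joint torques, N m; "tcp_pos": TCP position; "orientation": TCP orientation; "contact_force": force on the tool from outside, world axes, zero at the start; "moment": the same for the moment, N m; "grip_width": finger opening in m.
Only numpy, scipy, OpenCV 4.12 (cv2) and the standard library are available. Lean on these libraries where they do the work, as an engineer would, in place of code of your own. Each camera call takes 0.05 s, during which the arm holds its last target. There are 200 camera calls.

## Working session

There is one attempt and no reset: what is moved stays moved. The work goes in short steps, Python scripts to look and compute and a tool call to move; the robot and the scene stay as the last step left them, time stands still between calls to the robot, and variables do not carry over. Pictures are saved under pics/ and viewed, about 8 in all and at most 12, crops included, and the job is handed in when it is done.

Besides the shell and the picture viewer there is one more tool, called after "Call:" by a JSON object that holds its "api" and its "payload", one argument or row to a line. arm_command: Moves the arm, as the interface text tells. Its arguments: {"type":"object","properties":{"increments":{"type":"array","items":{"type":"array"}},"newtons":{"type":"number"}},"required":["increments"]}

```bash
mkdir -p pics; ls
cat > h.py <<'E'
import numpy as np, cv2
from bench import r
def cam(n):
    m=r.camera_model(n); return np.array(m["camera_matrix"]),np.array(m["camera_from_world"])
def ray(n,uv,z,m=None):
    K,T=m or cam(n); R=T[:3,:3]; c=-R.T@T[:3,3]
    d=R.T@np.linalg.solve(K,[uv[0],uv[1],1.]); return c+d*(z-c[2])/d[2]
def proj(n,p,m=None):
    K,T=m or cam(n); q=K@(T[:3,:3]@np.asarray(p)+T[:3,3]); return q[:2]/q[2]
E
python3 - <<'E'
from h import *
for n in("top","scene"):
    f=r.grab_frame(n); cv2.imwrite(f"pics/{n}0.png",f); K,T=cam(n); print(n,K[0,0],-T[:3,:3].T@T[:3,3],T[2,:3])
print(r.get_obs())
E
```

```text
pics
top 512.6823786812537 [ 0.34903965 -0.04659044  1.50076149] [ 0.11519035 -0.00171154 -0.99334196]
scene 488.3982814999684 [1.0218622  0.74606515 0.83014419] [-0.41719666 -0.66333204 -0.62123873]
{'clock': 0.1, 'joints': array([-1.3241128 ,  0.47772042,  0.02235215,  1.55633283, -0.01151133,
        1.1093195 , -0.08312818]), 'qvel': array([ 0.001499  , -0.00196164, -0.00065379, -0.00273122, -0.00044706,
        0.00215867,  0.00106505]), 'tau': array([ 4.51961954e-03, -5.97768152e+01,  1.61371529e+00, -2.81957120e+01,
        1.28348460e-02,  5.11742604e-03,  1.97153338e-05]), 'tcp_pos': array([0.23432238, 0.63248638, 0.24742945]), 'orientation': array([ 2.57775197e+00,  1.79395973e+00, -2.02133224e-03]), 'contact_force': array([-0.3086578 , -0.35469573, -0.27328695]), 'moment': array([-0.01291496, -0.07317996,  0.01103909]), 'grip_width': 0.0852309711245855}
```

View pics/top0.png

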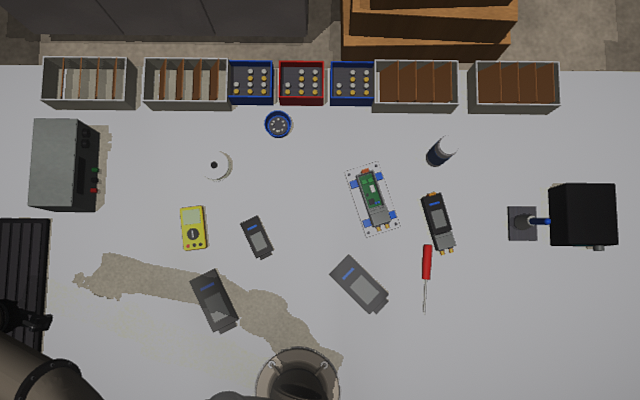

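View pics/scene0.png

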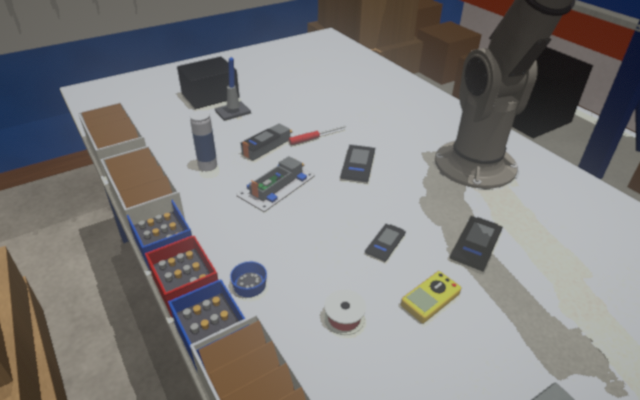

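Cover candidates in the top view are dark plates at (257,237), (214,300) and (360,284). The closed unit at (437,222) is the finished one. The open box in its nest is at (373,200), with its orange catch at about (362,172). I'll measure the sizes and enlarge the likely cover.

Run:
```python
from h import *
f=cv2.imread("pics/top0.png"); hsv=cv2.cvtColor(f,cv2.COLOR_BGR2HSV); m=cam("top")
dark=cv2.inRange(hsv,(0,0,0),(180,255,118))
blue=cv2.inRange(hsv,(100,120,60),(130,255,255))
for c in [(257,237),(214,300),(360,284)]:
    mk=np.zeros_like(dark); cv2.circle(mk,c,40 if c[0]!=257 else 30,255,-1)
    k=cv2.bitwise_and(mk,dark|blue)
    cs,_=cv2.findContours(k,0,2); b=max(cs,key=cv2.contourArea)
    P=np.array([ray("top",p,.014,m)[:2] for p in cv2.boxPoints(cv2.minAreaRect(b))])
    kb=cv2.bitwise_and(mk,blue); ys,xs=np.nonzero(kb)
    print(c,"ctr",P.mean(0),"sides",np.linalg.norm(P[0]-P[1]),np.linalg.norm(P[1]-P[2]),"stripe",ray("top",(xs.mean(),ys.mean()),.014,m)[:2])
org=cv2.inRange(hsv,(5,150,100),(20,255,255)); mk=np.zeros_like(dark); cv2.circle(mk,(370,195),50,255,-1)
ys,xs=np.nonzero(cv2.bitwise_and(org,mk)); print("orange px",list(zip(xs,ys))[:60])
A=cv2.resize(f[205:270,225:290],(400,400),interpolation=2); B=cv2.resize(f[150:250,330:430],(400,400),interpolation=2)
cv2.imwrite("pics/c1.png",np.hstack([A,B]))
```

```text
(257, 237) ctr [0.42938633 0.12079999] sides 0.0580314106754948 0.1235663454758898 stripe [0.45991693 0.13848583]
(214, 300) ctr [0.24560989 0.23811374] sides 0.08581880735953167 0.1762309991086945 stripe [0.29121775 0.25780851]
(360, 284) ctr [ 0.29641061 -0.17769475] sides 0.08150110862028431 0.1751154266855082 stripe [ 0.33007998 -0.14218561]
orange px [(np.int64(365), np.int64(169)), (np.int64(366), np.int64(169)), (np.int64(367), np.int64(169)), (np.int64(362), np.int64(170)), (np.int64(363), np.int64(170)), (np.int64(364), np.int64(170)), (np.int64(365), np.int64(170)), (np.int64(366), np.int64(170)), (np.int64(367), np.int64(170)), (np.int64(368), np.int64(170)), (np.int64(362), np.int64(171)), (np.int64(363), np.int64(171)), (np.int64(364), np.int64(171)), (np.int64(365), np.int64(171)), (np.int64(366), np.int64(171)), (np.int64(367), np.int64(171)), (np.int64(362), np.int64(172)), (np.int64(363), np.int64(172)), (np.int64(364), np.int64(172)), (np.int64(385), np.int64(225)), (np.int64(388), np.int64(225)), (np.int64(388), np.int64(226)), (np.int64(379), np.int64(227)), (np.int64(386), np.int64(227)), (np.int64(377), np.int64(228)), (np.int64(379), np.int64(228)), (np.int64(377), np.int64(229))]
```

View pics/c1.png

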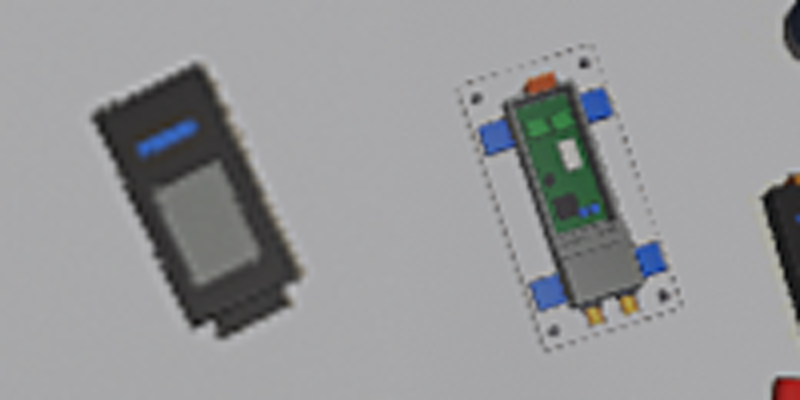

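The crop shows (257,237) is the cover meant: it measures 124 x 58 mm including the tongue, against 122 x 56 expected. The other two are about 175 x 85 mm, so too large. Its stripe end points up-left, yaw about 30°. The box's yaw is about 16°, catch end up. Moving above the cover now.

Call:
{"api": "arm_command", "payload": {
  "increments": [
    [[0.02,-0.05,0],[0,0,0.1],100],
    [[0.04,-0.1,0],[0,0,0.2],100],
    [[0.06,-0.15,0],[0,0,0.3],100],
    [[0.08,-0.2,0],[0,0,0.4],100],
    [[0.1,-0.25,0],[0,0,0.5],100],
    [[0.12,-0.3,0],[0,0,0.6],100],
    [[0.14,-0.35,0],[0,0,0.7],100],
    [[0.16,-0.4,0],[0,0,0.8],100],
    [[0.18,-0.45,0],[0,0,0.87],100],
    [[0.2,-0.5,0],[0,0,0.87],100]
  ]
}}

```text
clock: 1.1
tcp_pos: [0.4204, 0.1666, 0.2483]
orientation: [-1.579, -2.716, -0.0]
contact_force: [0.5, 0.3, 0.5]
grip_width: 0.0856
```

Call:
{"api": "arm_command", "payload": {
  "increments": [
    [[0,-0.01,0],[0,0,0],100],
    [[0,-0.01,0],[0,0,0],100],
    [[0,-0.01,0],[0,0,0],100],
    [[0,-0.01,0],[0,0,0],100]
  ]
}}

```text
clock: 1.5
tcp_pos: [0.4197, 0.1606, 0.2482]
orientation: [-1.578, -2.716, -0.0]
contact_force: [-0.9, -0.5, -0.0]
grip_width: 0.0853
```

Run:
```python
from h import *
o=r.get_obs(); K,T=cam("wrist"); f=r.grab_frame("wrist"); cv2.imwrite("pics/w1.png",f); np.savez("w1.npz",K=K,T=T)
from scipy.spatial.transform import Rotation as R
print(o["clock"],o["tcp_pos"],o["orientation"],R.from_rotvec(o["orientation"]).as_matrix().round(3),"cam",-T[:3,:3].T@T[:3,3],T[2,:3],o["joints"])
```

```text
1.5 [0.41965336 0.16058133 0.24820611] [-1.57788139e+00 -2.71613939e+00 -2.47266424e-04] [[-0.495  0.869 -0.   ]
 [ 0.869  0.495  0.   ]
 [ 0.    -0.    -1.   ]] cam [0.35777407 0.1239972  0.3743374 ] [ 0.2448239   0.14137997 -0.95920434] [-0.61803135  0.09855594  0.12226949  2.07710655 -0.01509057  0.96678594
  1.60125946]
```

View pics/w1.png

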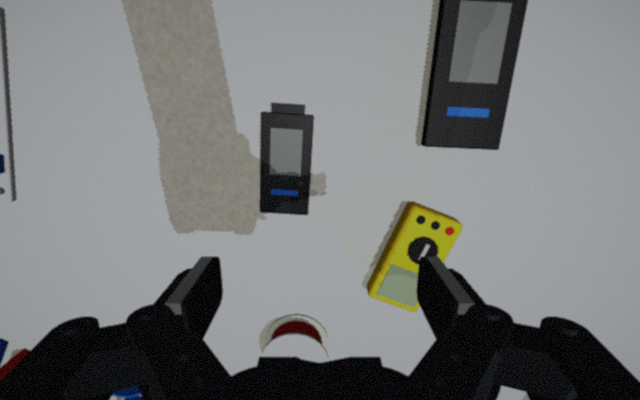

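The wrist view shows the cover at about (287,160), with its tongue up at (288,107) and stripe at (285,193). I'll measure it precisely here.

```bash
cat >> h.py <<'E'
def cover(f,m,z,box,thr=75,n="wrist"):
    x0,y0,x1,y1=box; hsv=cv2.cvtColor(f,cv2.COLOR_BGR2HSV); k=np.zeros(f.shape[:2],np.uint8)
    k[y0:y1,x0:x1]=cv2.inRange(hsv,(0,0,0),(180,255,thr))[y0:y1,x0:x1]|cv2.inRange(hsv,(100,120,60),(130,255,255))[y0:y1,x0:x1]
    cs,_=cv2.findContours(k,0,2); b=max(cs,key=cv2.contourArea)
    h=cv2.morphologyEx(cv2.drawContours(np.zeros_like(k),[b],-1,255,-1),cv2.MORPH_OPEN,np.ones((39,39),np.uint8))
    cs,_=cv2.findContours(h,0,1); b=max(cs,key=cv2.contourArea)
    W=np.array([ray(n,p[0],z,m)[:2] for p in b],np.float32)
    c,s,a=cv2.minAreaRect((W*1000).astype(np.float32)); P=cv2.boxPoints((c,s,a))
    e=[P[1]-P[0],P[2]-P[1]]; L=max(e,key=np.linalg.norm)
    return np.array(c)/1000,s,np.degrees(np.arctan2(L[1],L[0])),cv2.boundingRect(b)
E
python3 - <<'E'
from h import *
f=cv2.imread("pics/w1.png"); d=np.load("w1.npz"); m=(d["K"],d["T"])
for thr in(60,75,90): print(cover(f,m,.014,(245,95,330,225),thr))
print(m[0][0,0])
E
```

```text
(array([0.43190567, 0.12420821]), (110.59112548828125, 53.47237777709961), np.float32(26.909647), (261, 113, 49, 99))
(array([0.4321236 , 0.12385002]), (110.68556213378906, 54.82379913330078), np.float32(26.86097), (260, 113, 51, 99))
(array([0.43209177, 0.12399684]), (112.79022979736328, 55.11451721191406), np.float32(26.86097), (260, 112, 51, 101))
331.7739729084831
```

Call:
{"api": "arm_command", "payload": {
  "increments": [
    [[0.006,-0.018,-0.02],[0,0,-0.025],100],
    [[0.0125,-0.0365,-0.06],[0,0,-0.049],100],
    [[0.0125,-0.0365,-0.1],[0,0,-0.049],100],
    [[0.0125,-0.0365,-0.14],[0,0,-0.049],90],
    [[0.0125,-0.0365,-0.17],[0,0,-0.049],90],
    [[0.0125,-0.0365,-0.19],[0,0,-0.049],90],
    [[0.0125,-0.0365,-0.21],[0,0,-0.049],90],
    [[0.0125,-0.0365,-0.22],[0,0,-0.049],90],
    [[0.0125,-0.0365,-0.22],[0,0,-0.049],90],
    [[0.0125,-0.0365,-0.22],[0,0,-0.049],90]
  ]
}}

```text
clock: 2.55
tcp_pos: [0.4329, 0.1228, 0.0287]
orientation: [1.647, 2.675, 0.001]
contact_force: [0.0, 0.8, -0.2]
grip_width: 0.0768
```

Call:
{"api": "arm_command", "payload": {
  "increments": [
    [[0,0.001,-0.008],[0,0,0],90],
    [[0,0.001,-0.0135],[0,0,0],90],
    [[0,0.001,-0.0135],[0,0,0],60],
    [[0,0.001,-0.0135],[0,0,0],40],
    [[0,0.001,-0.0135],[0,0,0],40],
    [[0,0.001,-0.0135],[0,0,0],40],
    [[0,0.001,-0.0135],[0,0,0],40],
    [[0,0.001,-0.0135],[0,0,0],40]
  ],
  "newtons": 40
}}

```text
clock: 3.35
tcp_pos: [0.4327, 0.1232, 0.015]
orientation: [-1.648, -2.674, -0.0]
contact_force: [-2.2, -0.1, 3.3]
grip_width: 0.0549
```

Call:
{"api": "arm_command", "payload": {
  "increments": [
    [[0,0,0.02],[0,0,0],40],
    [[0,0,0.06],[0,0,0],40],
    [[0,-0.02,0.1],[0,0,-0.05],40],
    [[0.01,-0.05,0.14],[0,0,-0.1],40],
    [[0.02,-0.08,0.17],[0,0,-0.15],40],
    [[0.03,-0.11,0.2],[0,0,-0.19],40],
    [[0.04,-0.14,0.22],[0,0,-0.19],40],
    [[0.05,-0.17,0.23],[0,0,-0.19],40],
    [[0.06,-0.2,0.23],[0,0,-0.19],40],
    [[0.06,-0.2,0.23],[0,0,-0.19],40]
  ]
}}

```text
clock: 4.35
tcp_pos: [0.4933, -0.0814, 0.2453]
orientation: [1.901, 2.498, -0.001]
contact_force: [-0.1, 1.0, -1.2]
grip_width: 0.0547
```

Call:
{"api": "arm_command", "payload": {
  "increments": [
    [[0.01,0,0],[0,0,0],40],
    [[0.01,0,0],[0,0,0],40],
    [[0.01,0,0],[0,0,0],40],
    [[0.01,0,0],[0,0,0],40]
  ]
}}

```text
clock: 4.75
tcp_pos: [0.5024, -0.0758, 0.2445]
orientation: [-1.892, -2.507, 0.001]
contact_force: [-0.1, -0.3, -0.5]
grip_width: 0.0554
```

Run:
```python
from h import *
m0=cam("top")
for u,v in[(496,138),(596,105),(548,293),(651,258)]: print(ray("top",(330+(u-400)/4,150+v/4),.02,m0))
o=r.get_obs(); K,T=cam("wrist"); f=r.grab_frame("wrist"); cv2.imwrite("pics/w2.png",f); np.savez("w2.npz",K=K,T=T)
print(o["clock"],o["tcp_pos"],o["orientation"],o["grip_width"],o["joints"])
```

```text
[ 0.58739008 -0.159024    0.02      ]
[ 0.61262295 -0.23221539  0.02      ]
[ 0.4741812  -0.19689718  0.02      ]
[ 0.50045012 -0.27171812  0.02      ]
4.75 [ 0.50243654 -0.07583404  0.24449141] [-1.89203670e+00 -2.50699728e+00  5.95563035e-04] 0.05543601609213048 [-0.2744278   0.20842588  0.34936039  1.97136332 -0.08570047  0.97661509
  1.96465786]
```

View pics/w2.png

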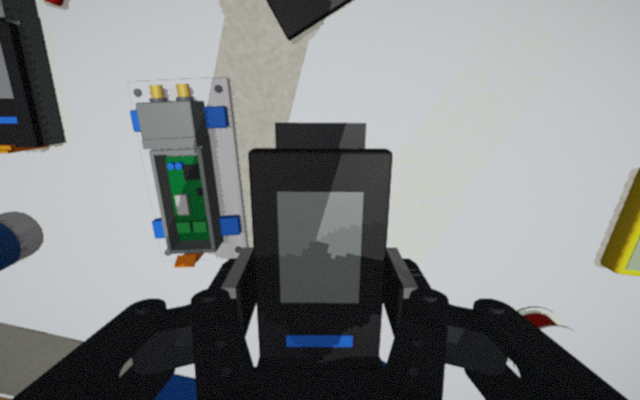

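The cover is held squarely in the wrist view. The gateway is at about (180,180), with its connectors up at (170,92) and catch at (186,258). I'll enlarge it for the rim corners.

Run:
```python
import cv2
f=cv2.imread("pics/w2.png"); cv2.imwrite("pics/c2.png",cv2.resize(f[70:275,115:255],(410,600) ,interpolation=2) if 0 else cv2.resize(f[75:270,115:255],None,fx=3,fy=3,interpolation=2))
```

```text
(no output)
```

View pics/c2.png

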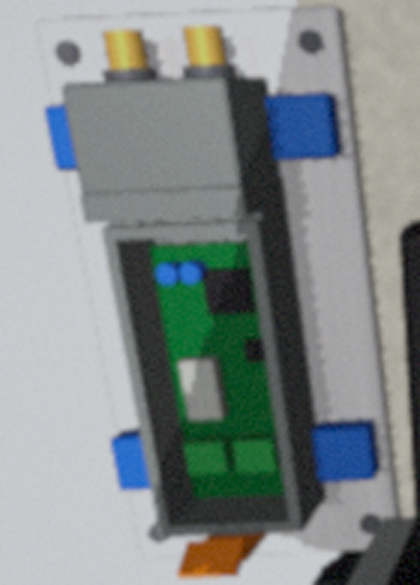

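Run:
```python
from h import *
d=np.load("w2.npz"); m=(d["K"],d["T"]); q=lambda u,v:((u+.5)/3-.5+115,(v+.5)/3-.5+75)
pts=dict(rTL=(107,230,.04),rTR=(262,222,.04),rBL=(160,534,.04),rBR=(302,523,.04),hTL=(67,88,.0495),hTR=(233,81,.0495),lipL=(86,219,.0495),lipR=(246,212,.0495),bl1=(0,0,.02))
W={k:ray("wrist",q(u,v),z,m) for k,(u,v,z) in pts.items()}
for k in W: print(k,W[k].round(4))
n=lambda a,b:np.linalg.norm(W[a]-W[b])*1000
print("rim L",n("rTL","rBL"),n("rTR","rBR"),"W",n("rTL","rTR"),n("rBL","rBR"),"head len",n("hTL","lipL"),n("hTR","lipR"),"w",n("lipL","lipR"))
ax=(W["rBL"]+W["rBR"]-W["rTL"]-W["rTR"])[:2]; 
ang=lambda v:np.degrees(np.arctan2(v[1],v[0]))
print("yaw",ang(ax),ang((W["rBL"]-W["rTL"])),ang(W["rBR"]-W["rTR"]),ang((W["lipL"]-W["hTL"])),ang(W["lipR"]-W["hTR"]),"cross",ang((W["rBL"]-W["rBR"])),ang((W["rTL"]-W["rTR"])))
c=(W["rBL"]+W["rBR"]+W["rTL"]+W["rTR"])/4; e=ax/np.linalg.norm(ax)
cb=(W["rBL"]+W["rBR"])[:2]/2-.056*e; cl=(W["lipL"]+W["lipR"])[:2]/2+.059*e; ch=(W["hTL"]+W["hTR"])[:2]/2+.102*e
print("ctr",c,cb,cl,ch)
# held cover: measured top z = tcp z -? 
f=cv2.imread("pics/w2.png")
o=r.get_obs(); print(o["tcp_pos"])
for z in(o["tcp_pos"][2]-.001,):
  for uv in[(276,124),(366,124),(249,151),(391,151)]: print(uv,ray("wrist",uv,z-(.007 if uv[1]<130 else 0),m))
```

```text
rTL [ 0.5241 -0.245   0.04  ]
rTR [ 0.5074 -0.1961  0.04  ]
rBL [ 0.629  -0.2114  0.04  ]
rBR [ 0.6106 -0.1628  0.04  ]
hTL [ 0.481  -0.2587  0.0495]
hTR [ 0.4648 -0.2096  0.0495]
lipL [ 0.5198 -0.2477  0.0495]
lipR [ 0.5035 -0.1987  0.0495]
bl1 [ 0.4634 -0.2983  0.02  ]
rim L 110.162129874355 108.48842027077286 W 51.698456924078485 52.049611108001656 head len 40.37049512460698 40.221847392859814 w 51.62043902972849
yaw 17.82540445797371 17.74910793150593 17.902878052980114 15.75457353165788 15.725613204588978 cross -69.27407891313649 -71.11048511042786
ctr [ 0.56777506 -0.20382703  0.04      ] [ 0.56650185 -0.20423644] [ 0.56784173 -0.20516525] [ 0.56999232 -0.20293352]
[ 0.50241577 -0.07599451  0.24457005]
(276, 124) [ 0.44610388 -0.11057233  0.23657005]
(366, 124) [ 0.43634049 -0.07644315  0.23657005]
(249, 151) [ 0.45809323 -0.11734371  0.24357005]
(391, 151) [ 0.44316342 -0.06513696  0.24357005]
```

Call:
{"api": "arm_command", "payload": {
  "increments": [
    [[0.01,-0.02,0],[0.02,-0.07,0.01],40],
    [[0.025,-0.045,0],[0.044,-0.143,0.02],40],
    [[0.04,-0.07,-0.01],[0.066,-0.215,0.03],40],
    [[0.055,-0.095,-0.03],[0.088,-0.287,0.04],40],
    [[0.07,-0.115,-0.05],[0.088,-0.287,0.04],40],
    [[0.077,-0.124,-0.07],[0.088,-0.287,0.04],40],
    [[0.077,-0.124,-0.085],[0.088,-0.287,0.04],40],
    [[0.077,-0.124,-0.1],[0.088,-0.287,0.04],40],
    [[0.077,-0.124,-0.11],[0.088,-0.287,0.04],40],
    [[0.077,-0.124,-0.11],[0.088,-0.287,0.04],40]
  ]
}}

```text
clock: 5.8
tcp_pos: [0.5787, -0.1993, 0.1334]
orientation: [1.728, 2.387, 0.361]
contact_force: [-0.1, -0.7, -2.1]
grip_width: 0.0547
```

Run:
```python
from h import *
from scipy.spatial.transform import Rotation as R
o=r.get_obs(); K,T=cam("wrist"); f=r.grab_frame("wrist"); cv2.imwrite("pics/w3.png",f); np.savez("w3.npz",K=K,T=T)
print(o["clock"],o["tcp_pos"],o["contact_force"],o["grip_width"],o["joints"].round(2)); print(R.from_rotvec(o["orientation"]).as_matrix().round(3))
cv2.imwrite("pics/w3b.png",cv2.resize(f[0:250,200:440],None,fx=2.4,fy=2.4,interpolation=2))
```

```text
5.8 [ 0.57868125 -0.19928855  0.13338498] [-0.10406997 -0.65009736 -2.12168966] 0.0547300989426463 [ 0.12  0.43  0.25  2.   -0.56  0.55  2.68]
[[-0.313  0.908  0.278]
 [ 0.95   0.298  0.094]
 [ 0.002  0.294 -0.956]]
```

View pics/w3b.png

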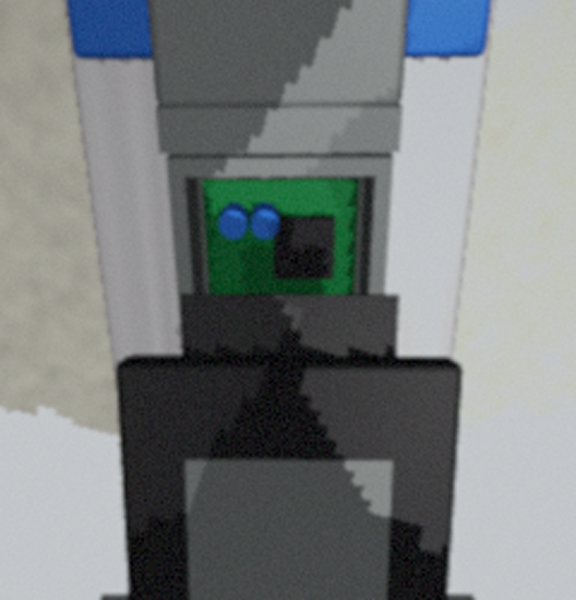

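Run:
```python
from h import *
d=np.load("w3.npz"); m=(d["K"],d["T"]); q=lambda u,v:((u+.5)/2.4-.5+200,(v+.5)/2.4-.5)
ex=np.array([.950,.312]);ey=np.array([-.312,.950]);tcp=np.array([.5787,-.1993,.1334])
R=np.array([[-.313,.908,.278],[.95,.298,.094],[.002,.294,-.956]])
for k,u,v,z in[("lipL",160,152,.0495),("lipR",400,152,.0495),("lineL",157,103,.0495),("lineR",401,103,.0495),("rimL",168,155,.04),("rimR",392,155,.04)]:
    p=ray("wrist",q(u,v),z,m); e=p[:2]-tcp[:2]; print(k,p.round(4),"rel",(e@ex*1000).round(2),(e@ey*1000).round(2))
# tongue tip height from model: cover(-.064 along tool y, +.008 tool z)
tip=tcp+R@np.array([0,-.064,.0095-.003+.0015]); print("tip",tip,proj("wrist",tip,m)*2.4-np.array([480,0]))
for u,v in[(183,295),(397,295)]:
    p=ray("wrist",q(u,v),tip[2],m); e=p[:2]-tcp[:2]; print((e@ex*1000).round(2),(e@ey*1000).round(2))
```

```text
lipL [ 0.521  -0.2479  0.0495] rel -69.95 -28.16
lipR [ 0.5048 -0.1985  0.0495] rel -70.0 23.8
lineL [ 0.5118 -0.2507  0.0495] rel -79.62 -27.96
lineR [ 0.4957 -0.2021  0.0495] rel -79.67 23.23
rimL [ 0.5233 -0.2468  0.04  ] rel -67.47 -27.79
rimR [ 0.5073 -0.1982  0.04  ] rel -67.51 23.33
tip [ 0.522812 -0.21762   0.106936] [291.69612412 295.62627859]
-59.03 -17.9
-59.04 17.19
```

Call:
{"api": "arm_command", "payload": {
  "increments": [
    [[0.0016,-0.0014,-0.015],[0,0,0],40],
    [[0.0016,-0.0014,-0.03],[0,0,0],40],
    [[0.0016,-0.0014,-0.045],[0,0,0],40],
    [[0.0016,-0.0014,-0.055],[0,0,0],40],
    [[0.0016,-0.0014,-0.059],[0,0,0],40],
    [[0.0016,-0.0014,-0.059],[0,0,0],40],
    [[0.0016,-0.0014,-0.059],[0,0,0],40]
  ]
}}

```text
clock: 6.55
tcp_pos: [0.5815, -0.2024, 0.076]
orientation: [1.728, 2.383, 0.361]
contact_force: [0.3, -0.4, -0.7]
grip_width: 0.0549
```

Run:
```python
from h import *
for i in range(2):
    f=r.grab_frame("wrist"); o=r.get_obs(); K,T=cam("wrist"); print(o["clock"],o["tcp_pos"],o["orientation"],-T[:3,:3].T@T[:3,3])
cv2.imwrite("pics/w4b.png",cv2.resize(f[0:250,200:440],None,fx=2.4,fy=2.4,interpolation=2)); np.savez("w4.npz",K=K,T=T)
```

```text
6.6 [ 0.581702   -0.20241542  0.07632367] [1.72730618 2.3829824  0.36109908] [ 0.48158405 -0.23626764  0.17543085]
6.65 [ 0.5817291  -0.20238836  0.07642144] [1.72709631 2.38295772 0.36111755] [ 0.48162166 -0.23623383  0.17553886]
```

View pics/w4b.png

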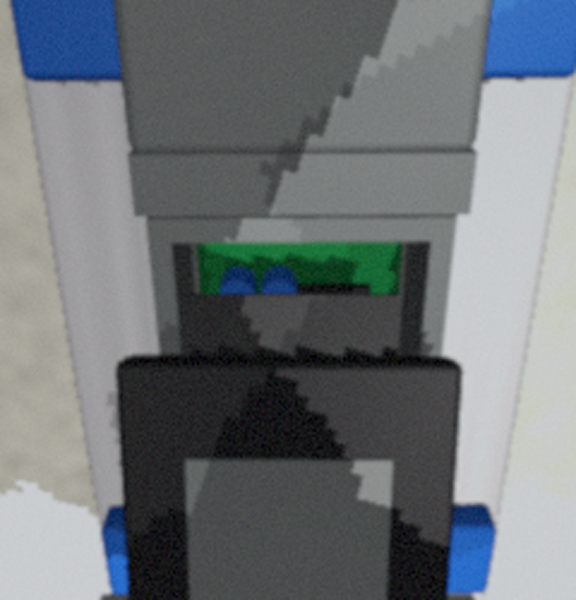

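The view shows the tongue mid at 290 and the lip mid at 302, so about 1.9 mm lateral overshoot. I'll correct that, slide partway in and check again.

Call:
{"api": "arm_command", "payload": {
  "increments": [
    [[-0.0006,0.0018,-0.001],[0,0,0],40],
    [[-0.004,0.0006,-0.003],[0,0,0],40],
    [[-0.0082,-0.0007,-0.0045],[0,0,0],40],
    [[-0.0082,-0.0007,-0.0045],[0,0,0],40],
    [[-0.0082,-0.0007,-0.0045],[0,0,0],40],
    [[-0.0082,-0.0007,-0.0045],[0,0,0],40]
  ]
}}

```text
clock: 7.25
tcp_pos: [0.5732, -0.2029, 0.0714]
orientation: [1.728, 2.384, 0.361]
contact_force: [-0.1, 0.2, -1.5]
grip_width: 0.0549
```

Run:
```python
from h import *
from scipy.spatial.transform import Rotation as R
f=r.grab_frame("wrist"); o=r.get_obs(); m=cam("wrist")
print(o["clock"],o["tcp_pos"],o["contact_force"],o["joints"].round(2));print(R.from_rotvec(o["orientation"]).as_matrix().round(3))
cv2.imwrite("pics/w5.png",f); np.savez("w5.npz",K=m[0],T=m[1])
# lip edges: column gradient along rows of lip band
g=cv2.GaussianBlur(cv2.cvtColor(f,cv2.COLOR_BGR2GRAY),(1,5),0).astype(float)
for v in range(66,112,5):
    d=np.abs(np.diff(g[v])); c=[int(i) for i in np.argsort(d[200:440])[::-1][:6]+200]; print(v,sorted(c))
```

```text
7.3 [ 0.57325782 -0.20291055  0.07141032] [-0.58260556 -1.47091684 -1.42117195] [ 0.21  0.52  0.15  2.03 -0.66  0.43  2.8 ]
[[-0.311  0.908  0.281]
 [ 0.95   0.297  0.092]
 [ 0.     0.296 -0.955]]
66 [244, 245, 327, 328, 393, 394]
71 [244, 245, 246, 320, 392, 393]
76 [245, 246, 318, 391, 392, 393]
81 [246, 247, 316, 317, 391, 392]
86 [210, 246, 247, 248, 390, 391]
91 [246, 247, 248, 390, 391, 392]
96 [246, 247, 248, 306, 390, 391]
101 [247, 248, 304, 305, 390, 391]
106 [248, 249, 297, 298, 389, 390]
111 [249, 250, 296, 388, 389, 390]
```

Call:
{"api": "arm_command", "payload": {
  "increments": [
    [[-0.0025,-0.0012,-0.0008],[0,0,0],40],
    [[-0.005,-0.002,-0.0015],[0,0,0],40],
    [[-0.0075,-0.0028,-0.0022],[0,0,0],40],
    [[-0.0095,-0.0035,-0.0028],[0,0,0],40],
    [[-0.011,-0.004,-0.0031],[0,0,0],40],
    [[-0.011,-0.004,-0.0031],[0,0,0],40],
    [[-0.011,-0.004,-0.0031],[0,0,0],40]
  ]
}}

```text
clock: 8.0
tcp_pos: [0.5621, -0.2069, 0.0682]
orientation: [1.728, 2.384, 0.361]
contact_force: [-0.1, -0.4, -0.8]
grip_width: 0.0553
```

Run:
```python
from h import *
f=r.grab_frame("wrist"); g=r.grab_frame("scene"); o=r.get_obs()
print(o["clock"],o["tcp_pos"],o["orientation"],o["contact_force"],o["moment"],o["joints"].round(2))
A=cv2.resize(f[40:240,200:440],(480,400),interpolation=2)
u,v=proj("scene",[.56,-.2,.05]); u,v=int(u),int(v); B=cv2.resize(g[v-50:v+50,max(0,u-40):u+40],(320,400),interpolation=2)
cv2.imwrite("pics/c5.png",np.hstack([A,B]))
```

```text
8.1 [ 0.5622163  -0.20681164  0.06824851] [1.72754038 2.38392936 0.36092769] [-0.21213294  0.41474871 -1.55625529] [-0.14560507  0.37416156  0.00859986] [ 0.23  0.52  0.14  2.05 -0.66  0.42  2.82]
```

View pics/c5.png

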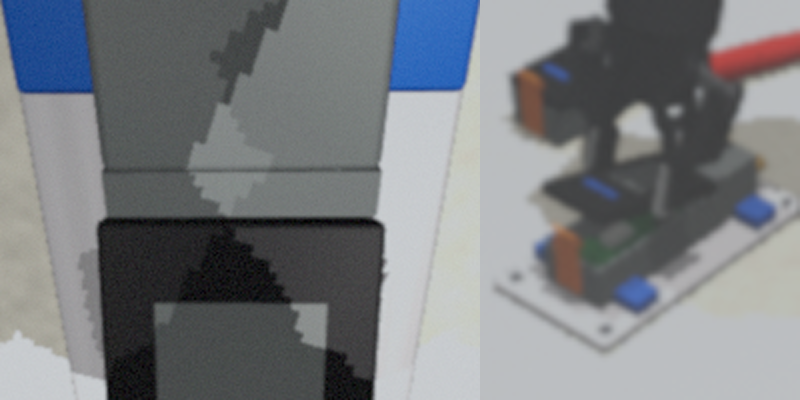

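The tongue is under the lip, with the cover body just short of the lip front and no contact force. Next I'll swing it down to just above the catch.

Call:
{"api": "arm_command", "payload": {
  "increments": [
    [[0.0005,0.0002,-0.0014],[-0.0083,0.0253,0],40],
    [[0.0011,0.0004,-0.003],[-0.0166,0.0506,0],40],
    [[0.0017,0.0005,-0.0046],[-0.025,0.076,0],40],
    [[0.0022,0.0007,-0.0063],[-0.033,0.101,0],40],
    [[0.0027,0.0009,-0.0079],[-0.0415,0.1264,0],40],
    [[0.0027,0.0009,-0.0079],[-0.0415,0.1264,0],40],
    [[0.0027,0.0009,-0.0079],[-0.0415,0.1264,0],40],
    [[0.0027,0.0009,-0.0079],[-0.0415,0.1264,0],40]
  ]
}}

```text
clock: 8.9
tcp_pos: [0.5645, -0.2061, 0.0603]
orientation: [1.783, 2.458, 0.207]
contact_force: [-0.1, -0.2, -1.1]
grip_width: 0.0552
```

Run:
```python
from h import *
from scipy.spatial.transform import Rotation as R
f=r.grab_frame("wrist"); g=r.grab_frame("scene"); o=r.get_obs()
print(o["clock"],o["tcp_pos"],o["contact_force"],o["moment"],o["joints"].round(2),o["grip_width"]);print(R.from_rotvec(o["orientation"]).as_matrix().round(3))
cv2.imwrite("pics/w6.png",f);cv2.imwrite("pics/s6.png",g)
```

```text
9.0 [ 0.5644654  -0.20627334  0.06038048] [ 0.2297486  -0.53135416 -1.18509913] [-0.0171662   0.1897179   0.00407139] [ 0.06  0.57  0.3   1.99 -0.53  0.53  2.64] 0.054700295669507806
[[-0.311  0.937  0.158]
 [ 0.951  0.306  0.052]
 [ 0.     0.167 -0.986]]
```

Call:
{"api": "arm_command", "payload": {
  "increments": [
    [[0.0003,0.0001,-0.0009],[-0.005,0.0155,0],40],
    [[0.0006,0.0002,-0.0018],[-0.0103,0.0313,0],40],
    [[0.0006,0.0002,-0.0018],[-0.0103,0.0313,0],40],
    [[0.0006,0.0002,-0.0018],[-0.0103,0.0313,0],40]
  ]
}}

```text
clock: 9.4
tcp_pos: [0.5654, -0.206, 0.0586]
orientation: [1.795, 2.476, 0.166]
contact_force: [-2.0, -1.2, 1.6]
grip_width: 0.055
```

Call:
{"api": "arm_command", "payload": {
  "increments": [
    [[0,0,0],[0,0,0],75],
    [[0,0,0],[0,0,0],85],
    [[0,0,0],[0,0,0],95],
    [[0,0,0],[0,0,0],95],
    [[0,0,0],[0,0,0],95]
  ]
}}

```text
clock: 9.9
tcp_pos: [0.5655, -0.2057, 0.0585]
orientation: [1.795, 2.477, 0.167]
contact_force: [-0.5, -0.0, 0.1]
grip_width: 0.0815
```

Run:
```python
from h import *
from scipy.spatial.transform import Rotation as R
f=r.grab_frame("wrist"); g=r.grab_frame("scene"); o=r.get_obs()
print(o["clock"],o["tcp_pos"],o["contact_force"],o["grip_width"]);print(R.from_rotvec(o["orientation"]).as_matrix().round(3))
A=cv2.resize(f[40:400,120:520],(444,400),interpolation=2)
u,v=[int(t) for t in proj("scene",[.56,-.2,.05])]; B=cv2.resize(g[v-45:v+45,u-38:u+38],(338,400),interpolation=2)
cv2.imwrite("pics/c7.png",np.hstack([A,B]))
```

```text
10.0 [ 0.56540595 -0.20575087  0.05850019] [ 0.38925069 -0.08524741  0.75679462] 0.08116262186416194
[[-0.311  0.942  0.127]
 [ 0.95   0.308  0.042]
 [ 0.     0.134 -0.991]]
```

View pics/c7.png

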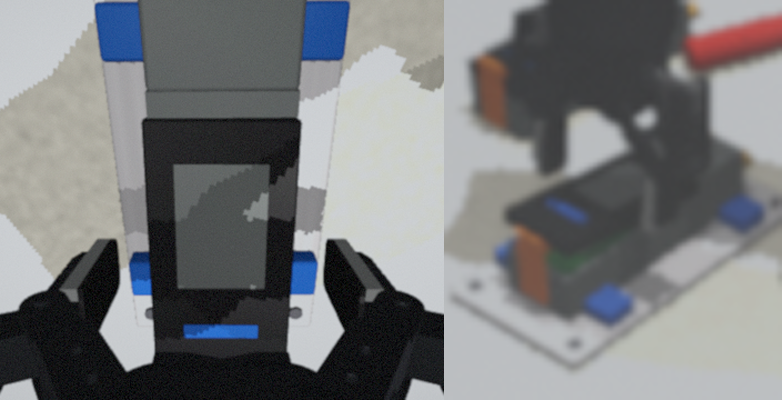

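The cover rests tilted on the catch slope, tongue hooked under the lip, and is free of the fingers. I'll retract, untilt, close and go over the press point.

Call:
{"api": "arm_command", "payload": {
  "increments": [
    [[-0.001,-0.0005,0.015],[0,0,0],95],
    [[-0.003,-0.001,0.035],[0,0,0],95],
    [[-0.005,-0.001,0.055],[0,0,0],95],
    [[0,0,0.065],[-0.0209,0.0637,0],95],
    [[0.012,0.004,0.065],[-0.0418,0.1273,0],50],
    [[0.024,0.008,0.065],[-0.0418,0.1273,0],0],
    [[0.0365,0.012,0.065],[-0.0418,0.1273,0],0],
    [[0.0365,0.012,0.065],[-0.0418,0.1273,0],0],
    [[0.0365,0.012,0.065],[-0.0418,0.1273,0],0],
    [[0.0365,0.012,0.065],[-0.0418,0.1273,0],0]
  ]
}}

```text
clock: 11.0
tcp_pos: [0.6006, -0.1947, 0.1233]
orientation: [-1.845, -2.541, 0.0]
contact_force: [0.3, -0.4, 0.0]
grip_width: 0.0001
```

Call:
{"api": "arm_command", "payload": {
  "increments": [
    [[0,0,-0.01],[0,0,0],0],
    [[0,0,-0.02],[0,0,0],0],
    [[0,0,-0.03],[0,0,0],0],
    [[0,0,-0.035],[0,0,0],0],
    [[0,0,-0.035],[0,0,0],0]
  ]
}}

```text
clock: 11.5
tcp_pos: [0.6011, -0.1935, 0.0871]
orientation: [-1.843, -2.542, 0.001]
contact_force: [-0.5, 0.4, 0.4]
grip_width: 0.0001
```

Now I'll press down slowly. The flat-cover height corresponds to TCP z of about 0.067.

Call:
{"api": "arm_command", "payload": {
  "increments": [
    [[0,0,-0.004],[0,0,0],0],
    [[0,0,-0.007],[0,0,0],0],
    [[0,0,-0.009],[0,0,0],0],
    [[0,0,-0.011],[0,0,0],0],
    [[0,0,-0.013],[0,0,0],0],
    [[0,0,-0.013],[0,0,0],0]
  ]
}}

```text
clock: 12.1
tcp_pos: [0.6022, -0.1937, 0.0755]
orientation: [1.843, 2.543, 0.001]
contact_force: [0.6, 0.7, 1.4]
grip_width: 0.0001
```

Call:
{"api": "arm_command", "payload": {
  "increments": [
    [[0,0,-0.002],[0,0,0],0],
    [[0,0,-0.004],[0,0,0],0],
    [[0,0,-0.006],[0,0,0],0],
    [[0,0,-0.008],[0,0,0],0],
    [[0,0,-0.009],[0,0,0],0],
    [[0,0,-0.009],[0,0,0],0]
  ]
}}

```text
clock: 12.7
tcp_pos: [0.6014, -0.1938, 0.0671]
orientation: [-1.843, -2.543, -0.0]
contact_force: [-2.9, 2.6, 10.4]
grip_width: 0.0
```

Call:
{"api": "arm_command", "payload": {
  "increments": [
    [[0,0,-0.001],[0,0,0],0],
    [[0,0,-0.002],[0,0,0],0],
    [[0,0,-0.003],[0,0,0],0],
    [[0,0,-0.003],[0,0,0],0]
  ]
}}

```text
clock: 13.1
tcp_pos: [0.6015, -0.1939, 0.067]
orientation: [-1.844, -2.542, -0.003]
contact_force: [-11.1, 5.3, 34.4]
grip_width: 0.0
```

The TCP has hit a hard stop at 0.067, which is the flat-cover height. I'll back off and check.

Call:
{"api": "arm_command", "payload": {
  "increments": [
    [[0,0,0.01],[0,0,0],0],
    [[0,0,0.04],[0,0,0],0],
    [[0,0,0.08],[0,0,0],0],
    [[0.01,0.03,0.11],[0,0,0],0],
    [[0.01,0.07,0.13],[0,0,0],0],
    [[0.01,0.12,0.14],[0,0,0],0],
    [[0.01,0.16,0.14],[0,0,0],0],
    [[0.01,0.16,0.14],[0,0,0],0],
    [[0.01,0.16,0.14],[0,0,0],0]
  ]
}}

```text
clock: 14.0
tcp_pos: [0.6113, -0.0326, 0.2029]
orientation: [-1.84, -2.545, 0.001]
contact_force: [-0.4, -0.8, -0.1]
grip_width: -0.0003
```

Run:
```python
from h import *
f=r.grab_frame("wrist"); g=r.grab_frame("scene"); o=r.get_obs(); m=cam("wrist"); cv2.imwrite("pics/w8.png",f); np.savez("w8.npz",K=m[0],T=m[1])
G=np.array([.568,-.2055]);ex=np.array([.950,.312])
print(o["clock"],o["tcp_pos"],o["contact_force"])
u,v=[int(t) for t in proj("wrist",[*G,.05],m)]; print(u,v)
A=f[max(0,v-110):max(0,v-110)+220,max(0,u-80):max(0,u-80)+160]; print("A origin",max(0,u-80),max(0,v-110))
A=cv2.resize(A,(400,550),interpolation=2)
u,v=[int(t) for t in proj("scene",[.58,-.2,.04])]; B=cv2.resize(g[v-40:v+40,u-29:u+29],(398,550),interpolation=2)
cv2.imwrite("pics/c8.png",np.hstack([A,B]))
```

```text
14.1 [ 0.61132323 -0.03554547  0.20312529] [ 0.39167435 -0.09660924  1.53889034]
132 73
A origin 52 0
```

View pics/c8.png

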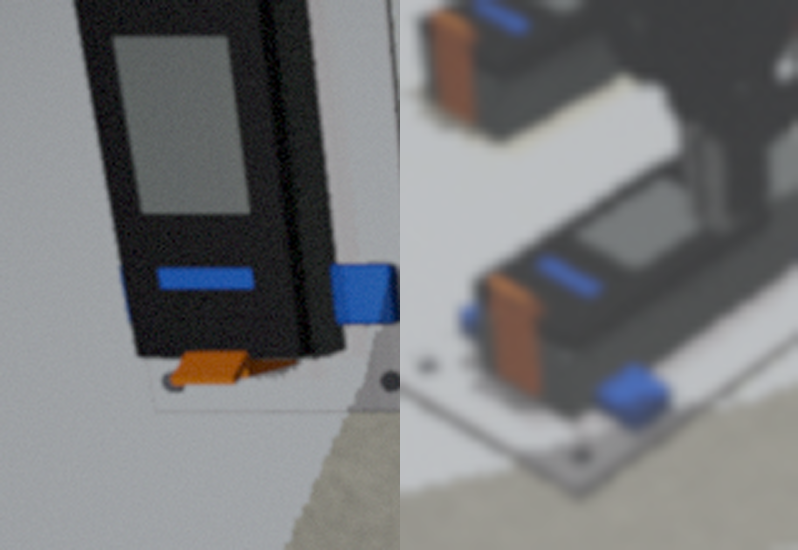

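The right half shows the catch over the cover's stripe end, like the finished unit. I'll check the nose position and cover flatness numerically.

Run:
```python
from h import *
d=np.load("w8.npz"); m=(d["K"],d["T"]); f=cv2.imread("pics/w8.png"); G=np.array([.568,-.2055]);ex=np.array([.950,.312]);ey=np.array([-.312,.950])
q=lambda u,v:((u+.5)/2.5-.5+52,(v+.5)/2.5-.5)
for k,u,v,z in[("noseL",186,351,.0525),("noseR",248,351,.0525),("catchtopL",170,384,.064),("catchtopR",238,383,.064),("coverL",138,356,.05),("coverR",296,356,.05),("coverL bad z",138,356,.055),("coverR bad z",296,356,.055)]:
    p=ray("wrist",q(u,v),z,m)[:2]-G; print(k,"gx %.1f gy %.1f"%(p@ex*1000,p@ey*1000))
print(r.get_obs()["contact_force"])
```

```text
noseL gx 51.4 gy -12.2
noseR gx 51.4 gy 8.2
catchtopL gx 60.6 gy -12.4
catchtopR gx 60.3 gy 9.4
coverL gx 53.3 gy -29.9
coverR gx 53.4 gy 22.8
coverL bad z gx 52.7 gy -26.8
coverR bad z gx 52.8 gy 25.0
[ 0.39167435 -0.09660924  1.53889034]
```

Nose lies about 2 mm inboard of the cover's visible edge, at the rest position of 52 mm. I'll take one last look that includes the lip end.

Call:
{"api": "arm_command", "payload": {
  "increments": [
    [[-0.02,0,0.01],[0,0,0],0],
    [[-0.05,0,0.03],[0,0,0],0],
    [[-0.09,0,0.04],[0,0,0],0],
    [[-0.11,0,0.04],[0,0,0],0],
    [[-0.11,0,0.04],[0,0,0],0],
    [[-0.11,0,0.04],[0,0,0],0]
  ]
}}

```text
clock: 14.7
tcp_pos: [0.5021, -0.035, 0.2437]
orientation: [1.846, 2.541, 0.001]
contact_force: [-0.5, -0.2, -0.2]
grip_width: -0.0003
```

Run:
```python
from h import *
f=r.grab_frame("wrist"); g=r.grab_frame("scene"); m=cam("wrist"); cv2.imwrite("pics/w9.png",f); np.savez("w9.npz",K=m[0],T=m[1])
u,v=[int(t) for t in proj("wrist",[.568,-.2055,.05],m)]; y0=max(0,v-95); x0=max(0,u-65); print(x0,y0)
A=cv2.resize(f[y0:y0+190,x0:x0+130],(410,599),interpolation=2)
u,v=[int(t) for t in proj("scene",[.55,-.21,.04])]; B=cv2.resize(g[v-45:v+45,u-29:u+29],(386,599),interpolation=2)
cv2.imwrite("pics/c9.png",np.hstack([A,B]))
```

```text
70 92
```

View pics/c9.png

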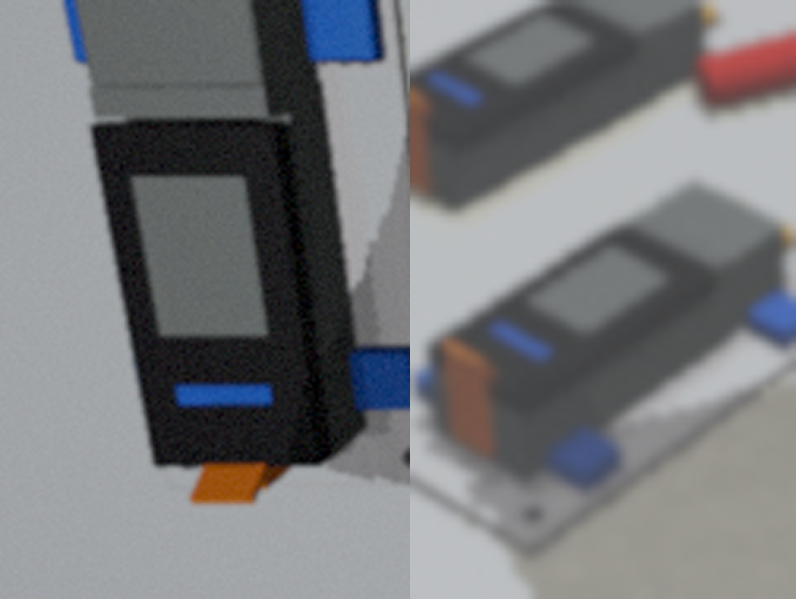

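The last view shows the cover flush with the connector head along the lip, parallel to the box, with the catch closed over the stripe end as on the finished unit. Handing in.

```bash
python3 -c "
from bench import r
print(r.hand_in(), r.get_obs()['clock'])"
```

```text
the job is handed in; nothing more can be done
the job is handed in; nothing more can be done
```

The gateway box is closed and the job is handed in at about 15 s on the robot's clock. I picked the right-sized cover (112 x 55 mm measured; the other two were about 175 x 85 mm) and slid its tongue under the lip at 0.3 rad. I then swung it down onto the catch, let go, and pressed the stripe end with closed fingertips.

**Pressing:** the press stopped hard with the TCP at z = 0.067 m, the height for a cover flat on the rim. The force there peaked at about 34 N, higher than the 6 to 10 N needed to work the catch.

**Catch:** the nose measured at gateway x of about 51.4 mm, against 52 mm at rest, so it had sprung back. The last pictures show it over the cover's edge, the cover level with the connector head, and the unit looking like the finished one. The gripper touched nothing at the end.

**What disagreed:**
- The last measurement of the cover's edge read 2 to 3 mm short (53.3 mm instead of 56 mm) and a few millimetres off to one side. I put this down to camera calibration and picking the edge by eye.
- The nose therefore overlapped the visible edge by about 2 mm rather than the stated 4 mm. I relied on the hard stop and the pictures instead.
- During insertion I was once about 2 mm too far to one side and corrected it before the tongue went in.

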